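# Take the skimmer out of the fryer and let it drip over the drain tray

### The arm

A 6-joint arm with a two-finger parallel gripper is mounted at the origin on the work surface. World frame = base frame: x ahead of the robot, y to its left, z up, the work surface at z = 0. Lengths are in mm, angles in degrees, forces in N, time in s.
With the tool pointing down it reaches from about 300 to 850 mm from the base axis. Payload 4.2 kg.
Tool frame: the origin (TCP) lies midway between the tips of the shut fingers; the grasp point (between the pads) lies 19 mm behind it (env.grip_point_offset is the distance from the TCP to the grasp point, in mm); z points along the fingers, x is the direction in which the jaws open and shut, and the axes are right-handed (so a half turn about z gives the same grasp; the last joint's range is limited). The gripper opens to 91 mm and grips with 3 to 60 N. Pads are 32 mm wide; open, the fingers measure 118 mm over their backs; the gripper's body (76 mm by 178 mm) begins 60 mm behind the grasp point.
Start: joints at [-66.062, 18.312, 89.639, -0, 72.044, -1.146], TCP at [243.775, -520.785, 213.976] pointing down, gripper open.
Joint ranges: [-177.97, 177.97], [-48.28, 115.42], [12.27, 149.76], [-77.06, 257.06], [2.81, 150.46], [-146.56, 146.56]. Speed limits (degrees/s): [147.25, 147.25, 180, 180, 180, 180].

### API

Orientations are given as [roll, pitch, yaw] about the fixed x, y, z axes, in that order (R = Rz(yaw) Ry(pitch) Rx(roll)).
In Python, from workcell import env gives the robot as it stands.
- The arm moves only by the shell command python3 -m pendant 'ROWS' [FORCE]. ROWS is JSON, a list of rows, each an object with "xyz": the shift along the tool's x, y, z in m, a list of three; "roll": the turn about the tool's z in degrees; "jaw": the closure, from 0 (fully open) to 1 (shut). A call has exactly 8 rows; each row is the pose to reach, as a shift and turn from the pose commanded when the call began, along the tool's axes at that moment; what a row does not reach only later rows make up. A row lasts 1/8 s, in which the tool goes at most 62.5 mm and 10.7 degrees, less where a joint would pass 70% of its speed; a pose out of reach is approached as far as the arm can. A call with a gripper value outside its range is refused whole. The fingers move at their own pace and stop on an object; FORCE is the grip in N (left out, the last holds). Time passes only in rows, so rows that repeat a pose let the fingers close, or fill a call up. It gives the time, the measured TCP pose, the force and the opening at its end, in the units of the state.
- env.state(): the state, without advancing time (a new reading comes with each control period).
- env.grab_frame(name): name is "scene" or "top" or "wrist"; returns (picture, depth): 480x640x3 uint8, blue, green, red; 480x640 float32, mm along the optical axis (not along the pixel's ray), 0 where there is no reading.
- env.camera_params(name): a dict with "camera_matrix" (3x3 intrinsics, pixels), "cam_to_world" (4x4, takes a point from camera to world coordinates); the wrist camera has in their place "hand_eye" (4x4, takes a point from camera to tool coordinates, whose origin is the TCP and whose axes are the tool frame's). Camera axes: x right, y up, looking along -z (the intrinsics and any distortion apply to the point x, -y, -z); pixel columns grow to the right and rows downward; lengths in mm; the calibration is good to about 2 mm. The wrist camera is an equidistant fisheye: a pixel r from the principal point sees the ray r / f radians off the axis. A picture is of the moment at which its call begins: read the wrist's pose just before it. camera_params takes no time and is no camera call.
- env.job_done(): hands the job in, once; it reports no verdict.
The state is a dict: "time_s": time; "qpos": joint angles; "qvel": joint speeds; "effort": joint torques, N m; "ee_pos": TCP position; "ee_rot": TCP orientation; "force": force on the tool from outside, world axes, zero at the start; "torque": the same for the moment, N m; "gripper_width": finger opening in mm.
Only numpy, scipy, OpenCV 4.12 (cv2) and the standard library are available. Lean on these libraries where they do the work, as an engineer would, in place of code of your own. Each camera call takes 0.05 s, during which the arm holds its last target. There are 200 camera calls.

### The job

The long skimmer has slid flat into the empty, cold fryer, with its dish under the control head. First set the drip tray on the fryer's side shelf, fully home over both locating pins, and let go of it; then take hold of the skimmer, tilt it up to draw it out through the narrow tank opening without forcing it against the fryer, and finish while still holding it still in the air with its dish over the middle of the drip tray, dish end sloping down so that it drips there, touching neither tray nor fryer. Leave the other things on the counter undisturbed.

Things in the scene. Friction and masses are not known exactly. Their poses are not given: they have to be found in the camera images.
- fryer: Countertop deep fryer, fixed. Origin: on the counter under the middle of its tank housing; x across it (roughly away from the robot), y along it towards the black control head, z up. Steel housing 244 (x) by 350 (y), rim 190 mm high, walls 10 mm, tank inside 224 by 330. A drain shelf for the tray sticks out at the -y end. Side handles and a small tap protrude 26 mm at most in x.
- tank_mouth (a point): Middle of the tank's open mouth, at rim height: fryer x 0, y -75, z 190 mm; axes as the fryer's. The mouth is 224 (x) by only 180 mm (y -165 to 15): shorter than the skimmer, the rest of the tank being under the control head. A level wire grid 75 mm below the rim (115 mm above the counter) is the floor on which the skimmer lies.
- head_edge (a point): Middle of the control head's lower front edge over the tank: fryer x 0, y 15, z 195 mm; axes as the fryer's. The head spans the whole width (x -125 to 125) from this edge to y = 200 and beyond, z 195 to 283 mm (knob to 305). The skimmer has to pass below this edge.
- tray_seat (a point): Point on top of the drain shelf where tray_base must come to rest: fryer x 0, y -256, z 90 mm; axes as the fryer's. Shelf: level plate 165 (x) by 170 (y), y -345 to -175. Two upright pins, 9 mm diameter, 22 mm tall (top 10 mm tapering to a point), stand near its free end, 69 mm from this point along -y and 42 mm to either side in x.
- tray_base (a point): Loose aluminium drip tray, about 0.18 kg: middle of its pan's underside. Pan 130 (x) by 110 (y) by 40 mm high, walls 4 mm. On its -y side a flat flange, 6 mm thick, at the pan's foot (y -84 to -54) has two through holes of 12.5 mm at x -42 and 42, y -69; handle on the -x side. Starts on the counter; when seated its axes agree with the fryer's.
- tray_handle (a point): Centre of the grip part of the tray's upright handle, a plate 8 mm thick (tray x), 70 mm wide (tray y), rising to 73 mm above the tray's underside, 33 mm above the pan's rim. This point is at tray x -68, y -6, z 58 mm. Grip across its thickness, fingers down.
- skimmer_grip (a point): Loose perforated steel skimmer, 300 mm long, about 0.11 kg, lying along the fryer's y, dish under the control head. This point: centre of its black handle, 14 mm wide (x), 18 high (z), 130 long (y), 22 mm above the underside of the dish. Axes: y along the skimmer from tail to dish, z up, x across. Mass centre about 125 mm from here towards the dish.
- skimmer_dish (a point): Middle of the skimmer's dish (96 mm across at the rim, 22 mm deep, this point half-way up, 11 mm above its underside), 164 mm along +y from skimmer_grip. Under the control head at the start and so hidden from above.
- skimmer_tail (a point): Hooked wire tail end of the skimmer (7 mm wire bent down to the level of the dish's underside), 84.5 mm along -y from skimmer_grip; the very end is 3.5 mm further.
- skimmer: The skimmer as a whole; origin on the level of the dish's underside, 60 mm along +y and 22 mm below skimmer_grip.
- tray: The tray as a whole; origin and axes as tray_base.
- sauce_brown_mid (a point): Bystander: squeeze bottle with a spout, 62 mm diameter, 191 mm tall, standing; this point 95 mm up. To be left where it is.
- sauce_green_mid (a point): Bystander: second squeeze bottle of the same size; this point 95 mm up.
- shaker_mid (a point): Bystander: steel shaker, 54 mm diameter, 89 mm tall; this point 45 mm up.
- ramekin_in (a point): Bystander: small white bowl, 76 mm across, 38 mm high; this point on its inner floor.
- spice_jar_mid (a point): Bystander: jar with a lid, 84 mm diameter, 130 mm tall; this point 65 mm up.
- cups: Bystander: stack of paper food cups, 114 mm across, 100 mm high; origin under its middle.

How it is judged:
By the outcome, as a careful person would: the job done as asked, in the order asked, and still so for the second after the job is handed in, while the arm keeps its last pose, push and grip.
It also fails if it takes over 70 s, if anything falls off the work surface, if the arm or the gripper's body presses on something with over 40 N, if the wrist force passes 120 N, or if a joint passes its speed limit or range.

## Working session

There is one attempt and no reset: what is moved stays moved. The work goes in short steps, Python scripts to look and compute and a shell command to move; the robot and the scene stay as the last step left them, time stands still between calls to the robot, and variables do not carry over. Pictures are saved under pics/ and viewed, about 8 in all and at most 12, crops included, and the job is handed in when it is done.

```bash
ls; mkdir -p pics; cat > h.py <<'E'
import numpy as np, cv2
from scipy.spatial.transform import Rotation as R
from workcell import env
def grab(n,f):
    p,d=env.grab_frame(n); cv2.imwrite(f'pics/{f}.png',p); np.save(f'pics/{f}.npy',d); return p,d
def pts(n,d):
    c=env.camera_params(n); K=np.array(c['camera_matrix']); T=np.array(c['cam_to_world'])
    v,u=np.mgrid[:480,:640]; X=(u-K[0,2])/K[0,0]*d; Y=(v-K[1,2])/K[1,1]*d
    P=np.stack([X,-Y,-d,np.ones_like(d)],-1)@T.T; return P[...,:3]
E
python3 - <<'E'
from h import *
for n in('scene','top'):
    c=env.camera_params(n); print(n,c); grab(n,n+'0')
s=env.state(); print(s)
a=cv2.imread('pics/scene0.png')
E
```

```text
pics
scene {'camera_matrix': array([[552.87906469,   0.        , 317.9518009 ],
       [  0.        , 552.87906469, 230.42026096],
       [  0.        ,   0.        ,   1.        ]]), 'cam_to_world': array([[-8.56888627e-01, -4.37505609e-01,  2.72636615e-01,
         1.04900144e+03],
       [ 5.15354531e-01, -7.14401356e-01,  4.73329072e-01,
         8.47795511e+02],
       [-1.23121564e-02,  5.46094813e-01,  8.37632894e-01,
         1.62232469e+03],
       [ 0.00000000e+00,  0.00000000e+00,  0.00000000e+00,
         1.00000000e+00]])}
top {'camera_matrix': array([[507.73219107,   0.        , 321.31591276],
       [  0.        , 507.73219107, 237.04981468],
       [  0.        ,   0.        ,   1.        ]]), 'cam_to_world': array([[ 6.06291681e-03,  9.82335748e-01, -1.87028658e-01,
         3.19946895e+02],
       [-9.99945775e-01,  4.37210600e-03, -9.45155705e-03,
        -1.22851573e+01],
       [-8.46689325e-03,  1.87075820e-01,  9.82308989e-01,
         1.36196795e+03],
       [ 0.00000000e+00,  0.00000000e+00,  0.00000000e+00,
         1.00000000e+00]])}
{'time_s': 0.1, 'qpos': array([-6.60601978e+01,  1.83465811e+01,  8.96986419e+01, -1.02638417e-03,
        7.20433293e+01, -1.14629731e+00]), 'qvel': array([ 0.05253432, -0.13648731, -0.17966038,  0.10313682,  0.04488804,
        0.02773043]), 'effort': array([ 4.24432155e-04, -4.13334274e+01, -2.32510078e+01,  7.29615055e-02,
        4.21747752e-02, -6.17740261e-05]), 'ee_pos': array([ 243.60028765, -520.35931124,  213.22359967]), 'ee_rot': array([-1.79999204e+02,  8.85540926e-02, -6.49135827e+01]), 'force': array([ 0.24045546,  0.82268201, -0.73105244]), 'torque': array([ 0.00452168, -0.01710684,  0.06421762]), 'gripper_width': 90.74347547714592}
```

View pics/top0.png

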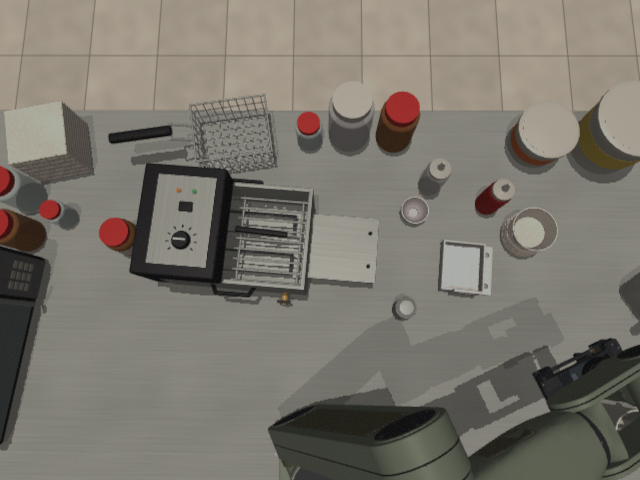

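View pics/scene0.png

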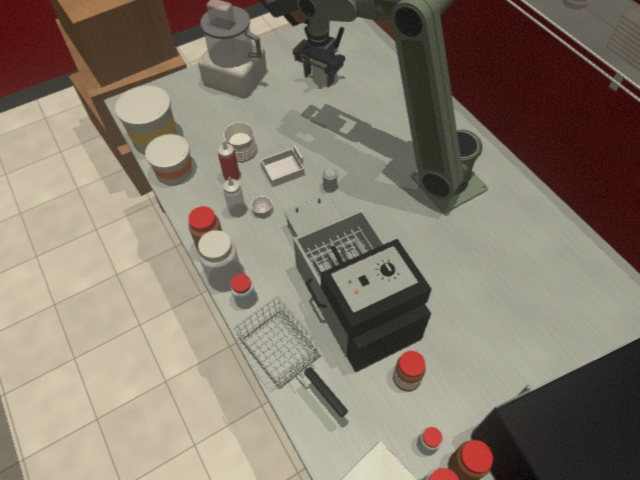

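```bash
python3 - <<'E'
from h import *
a=cv2.imread('pics/top0.png')
c=a[165:325,210:410]; t=a[225:305,420:520]
c=cv2.resize(c,(800,640),interpolation=cv2.INTER_CUBIC)[:600]; cv2.imwrite('pics/c1.png',c)
cv2.imwrite('pics/c2.png',cv2.resize(t,(700,560),interpolation=cv2.INTER_CUBIC))
P=pts('top',np.load('pics/top0.npy'))
for u,v in[(340,250),(345,220),(345,275),(312,191),(265,233),(280,234),(460,262),(487,262),(470,285),(460,293),(440,262),(465,242),(525,262),(180,185)]: print(u,v,P[v,u].round(1))
# regions by height
for nm,(u0,u1,v0,v1),(z0,z1) in[('shelf',(300,390,205,295),(84,96)),('tray top',(430,500,232,300),(34,46)),('tray hdl',(430,500,232,305),(60,80)),('flange',(430,500,232,300),(4,10)),('rim',(200,330,170,310),(184,197)),('head',(130,240,160,290),(275,290)),('skim',(228,310,185,290),(130,165))]:
    Q=P[v0:v1,u0:u1].reshape(-1,3); Q=Q[(Q[:,2]>z0)&(Q[:,2]<z1)]
    if len(Q)>5: print(nm,len(Q),Q.min(0).round(1),Q.max(0).round(1),Q.mean(0).round(1),[np.round(x,1) for x in cv2.minAreaRect(Q[:,:2].astype(np.float32))])
E
```

```text
340 250 [529.7 -47.8  85.1]
345 220 [606.5 -60.5  92.1]
345 275 [465.  -60.1  92.3]
312 191 [655.   21.9 190.3]
265 233 [561.  137.2 145.6]
280 234 [558.6 100.4 146.1]
460 262 [ 511.5 -372.3    6.3]
487 262 [ 511.6 -444.1    7.9]
470 285 [ 450.2 -397.3    1.9]
460 293 [ 424.6 -355.9   54.5]
440 262 [ 510.5 -317.4   11.8]
465 242 [ 559.5 -378.1   42.9]
525 262 [ 513.9 -550.7   -4.8]
180 185 [639.7 309.8 288.1]
shelf 4184 [ 419.3 -145.4   84. ] [632.6  52.6  96. ] [532.2 -55.2  90.3] [array([514.3, -51.3]), array([180.7, 214.8]), np.float64(82.3)]
tray top 312 [ 420.4 -431.5   34. ] [ 565.2 -309.6   46. ] [ 502.2 -371.8   39.6] [array([ 491.9, -370.9]), array([111.4, 138.8]), np.float64(84.4)]
tray hdl 105 [ 420.6 -404.9   60.2] [ 433.2 -335.1   78.6] [ 426.6 -368.9   72.1] [array([ 426.6, -369.8]), array([69.9,  9.5]), np.float64(84.9)]
flange 1285 [ 412.3 -480.9    4. ] [ 594.3 -291.6   10. ] [ 498.3 -389.9    6.2] [array([ 503.1, -386.3]), array([187.5, 183.2]), np.float64(89.3)]
rim 1130 [418.8  19.7 184. ] [675.5 231.  196.9] [542.7  93.2 189.9] [array([548.2, 124.7]), array([193.2, 245.2]), np.float64(85.3)]
head 8960 [431.3 209.3 275. ] [691.5 409.8 290. ] [559.1 308.6 284.3] [array([562.2, 309.9]), array([185.7, 250. ]), np.float64(85.6)]
skim 777 [423.1  28.8 130. ] [668.4 230.2 164.8] [583.7 136.3 145.7] [array([542.4, 130.9]), array([203.7, 239.5]), np.float64(85.7)]
```

View pics/c1.png

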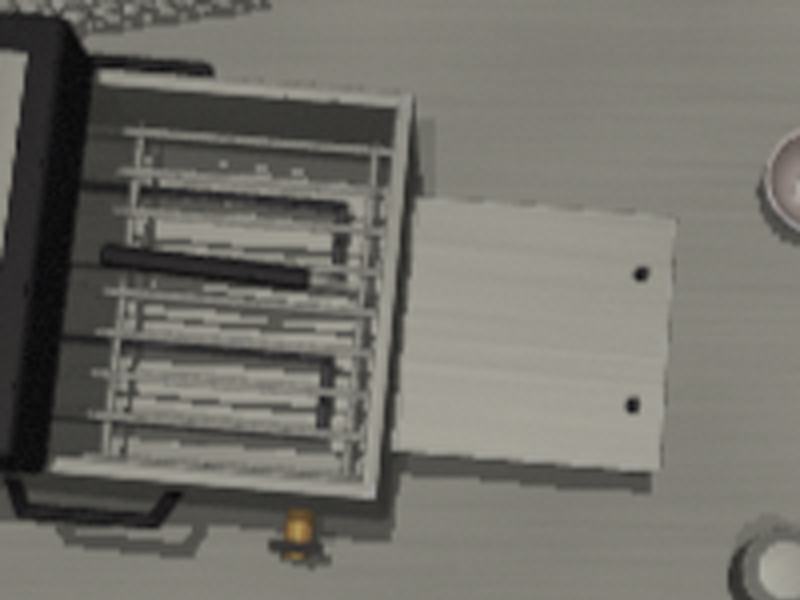

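View pics/c2.png

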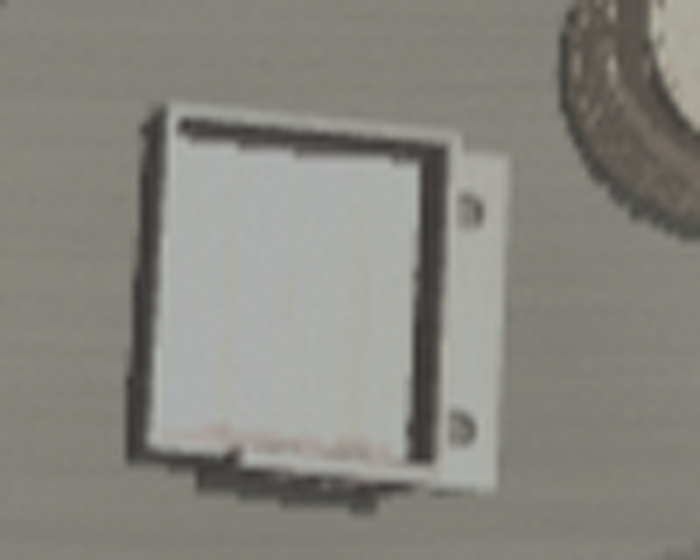

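```bash
cat >> h.py <<'E'
def ray(n,u,v,z):
    c=env.camera_params(n); K=np.array(c['camera_matrix']); T=np.array(c['cam_to_world'])
    d=T[:3,:3]@np.array([(u-K[0,2])/K[0,0],-(v-K[1,2])/K[1,1],-1]); o=T[:3,3]
    return o+d*(z-o[2])/d[2]
def fit(A,B):
    A=np.array(A,float)[:,:2];B=np.array(B,float)[:,:2]; a=A-A.mean(0); b=B-B.mean(0)
    th=np.arctan2((a[:,0]*b[:,1]-a[:,1]*b[:,0]).sum(),(a*b).sum()); r=np.array([[np.cos(th),-np.sin(th)],[np.sin(th),np.cos(th)]])
    t=B.mean(0)-r@A.mean(0); return np.degrees(th),t,(B-A@r.T-t)
E
python3 - <<'E'
from h import *
f=lambda x,y,s,ox,oy,z: ray('top',(x+.5)/s-.5+ox,(y+.5)/s-.5+oy,z)
F=[((413,95),(122,-175,190)),((376,498),(-122,-175,190)),((676,217),(82.5,-345,90)),((660,470),(-82.5,-345,90)),((641,274),(42,-325,104)),((632,405),(-42,-325,104))]
th,t,r=fit([m for _,m in F],[f(*p,4,210,165,m[2]) for p,m in F]); print('fryer',th,t,r.round(1).tolist())
T=[((163,103),(65,55,40)),((462,133),(65,-55,40)),((148,447),(-65,55,40)),((437,467),(-65,-55,40)),((471,211),(42,-69,6)),((462,428),(-42,-69,6)),((510,155),(60,-84,6)) ]
T=T[:6]
th,t,r=fit([m for _,m in T],[f(*p,7,420,225,m[2]) for p,m in T]); print('tray',th,t,r.round(1).tolist())
c=np.radians(th); print('handle',t+np.array([[np.cos(c),-np.sin(c)],[np.sin(c),np.cos(c)]])@[-68,-6])
a=f(105,254,4,210,165,146);b=f(308,280,4,210,165,146);print(a,b,np.linalg.norm(a-b),(a+b)/2,np.degrees(np.arctan2(*(a-b)[:2])))
P=pts('top',np.load('pics/top0.npy'))
Q=P[225:242,232:292].reshape(-1,3);C=cv2.imread('pics/top0.png')[225:242,232:292].reshape(-1,3).max(1)
m=(C<45)&(Q[:,2]>138)&(Q[:,2]<155);Q=Q[m];print(len(Q),Q.mean(0),Q.min(0),Q.max(0),cv2.minAreaRect(Q[:,:2].astype(np.float32)))
E
```

```text
fryer -4.445880552290075 [554.69939397 203.99937548] [[-1.2, -0.2], [1.2, 0.1], [0.0, -0.4], [2.0, -0.8], [-1.3, 0.6], [-0.8, 0.7]]
tray -5.556458041906669 [ 497.34563593 -371.01529504] [[-0.3, 1.7], [-0.6, -0.7], [-0.7, -0.3], [3.1, 2.7], [-0.8, -1.6], [-0.7, -1.8]]
handle [ 429.08419023 -370.4028974 ]
[572.78833294 208.86719079 146.        ] [557.1134527   84.15792678 146.        ] 125.69050242634322 [564.95089282 146.51255878 146.        ] 7.1640170854697525
207 [565.40607894 152.85902974 145.63895868] [553.26032573  85.49728791 138.82779874] [578.93960498 214.52232989 154.19270299] ((565.4008178710938, 149.45993041992188), (129.74365234375, 14.655115127563477), 83.9482650756836)
```

```bash
cat > go.py <<'E'
import sys
from h import *
s=env.state(); a=list(map(float,sys.argv[1:5]))
r=R.from_euler('xyz',s['ee_rot'],degrees=True); d=r.as_matrix().T@(np.array(a[:3])-s['ee_pos'])
print('t',round(s['time_s'],2),'pos',s['ee_pos'].round(1),'rot',s['ee_rot'].round(2),'F',s['force'].round(1),'w',round(s['gripper_width'],1))
print('shift m',(d/1000).round(4),'roll',round(s['ee_rot'][2]-a[3],2))
E
python3 go.py 428 -370 140 -5.5
```

```text
t 0.1 pos [ 243.6 -520.4  213.2] rot [-1.800e+02  9.000e-02 -6.491e+01] F [ 0.2  0.8 -0.7] w 90.7
shift m [-0.0579 -0.2308  0.0733] roll -59.41
```

```bash
python3 -m pendant '[{"xyz":[-0.008,-0.033,0.01],"roll":-8.5,"jaw":0},{"xyz":[-0.017,-0.066,0.021],"roll":-17,"jaw":0},{"xyz":[-0.025,-0.099,0.031],"roll":-25.5,"jaw":0},{"xyz":[-0.034,-0.132,0.042],"roll":-34,"jaw":0},{"xyz":[-0.042,-0.165,0.052],"roll":-42.5,"jaw":0},{"xyz":[-0.05,-0.198,0.063],"roll":-51,"jaw":0},{"xyz":[-0.058,-0.231,0.073],"roll":-59.4,"jaw":0},{"xyz":[-0.058,-0.231,0.073],"roll":-59.4,"jaw":0}]' 30
python3 - <<'E'
from h import *
print(env.camera_params('wrist')); print(env.state()['qpos'])
grab('wrist','w1')
E
python3 go.py 428 -370 45 -5.5
```

```text
time_s: 1.1
ee_pos: [429.1, -368.5, 139.7]
ee_rot: [-179.9, 0.1, -5.4]
force: [-0.5, -0.1, -0.4]
gripper_width: 91.2
{'camera_matrix': array([[371.64829954,   0.        , 324.42235164],
       [  0.        , 371.64829954, 239.63473407],
       [  0.        ,   0.        ,   1.        ]]), 'hand_eye': array([[ 9.99999665e-01, -8.18795288e-04,  9.71842264e-06,
        -4.23630027e-01],
       [-7.87110429e-04, -9.64439793e-01, -2.64301469e-01,
        -7.49539864e+01],
       [ 2.25781631e-04,  2.64301373e-01, -9.64440114e-01,
        -1.72272957e+02],
       [ 0.00000000e+00,  0.00000000e+00,  0.00000000e+00,
         1.00000000e+00]])}
[-4.18275394e+01  2.07997030e+01  9.72246974e+01  1.39233441e-02
  6.21235581e+01 -3.64741802e+01]
t 1.15 pos [ 428.5 -369.6  140.3] rot [-1.7997e+02  9.0000e-02 -5.4700e+00] F [ 0.3  0.5 -0.2] w 91.4
shift m [-0.0003  0.0005  0.0953] roll 0.03
```

View pics/w1.png

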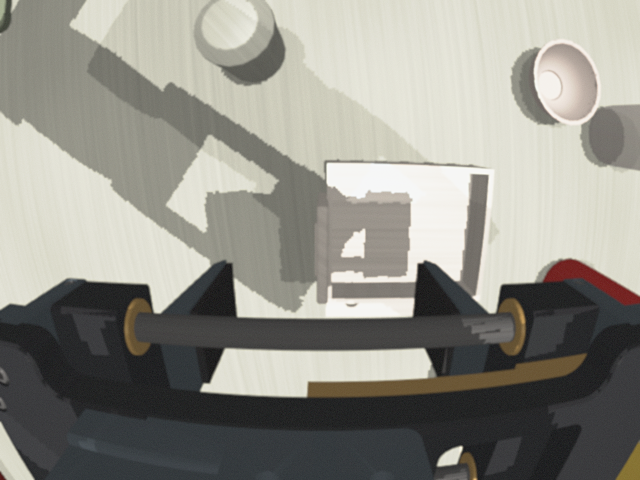

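```bash
cat >> h.py <<'E'
def wray(u,v,z,s=None):
    s=s or env.state(); c=env.camera_params('wrist'); K=np.array(c['camera_matrix']); H=np.array(c['hand_eye'])
    x=(u-K[0,2])/K[0,0]; y=(v-K[1,2])/K[1,1]; t=np.hypot(x,y); k=np.sin(t)/t if t>0 else 1
    d=np.array([x*k,-y*k,-np.cos(t)]); r=R.from_euler('xyz',s['ee_rot'],degrees=True).as_matrix()
    o=r@H[:3,3]+s['ee_pos']; d=r@H[:3,:3]@d; return o+d*(z-o[2])/d[2]
E
python3 -c "
from h import *
for p in [(317,206,73),(327,206,73),(317,303,73),(328,303,73),(326,161,40),(494,168,40)]: print(p,wray(*p).round(1))"
python3 -m pendant '[{"xyz":[0,0,0.02],"roll":0,"jaw":0},{"xyz":[0,0,0.04],"roll":0,"jaw":0},{"xyz":[0,0,0.06],"roll":0,"jaw":0},{"xyz":[0,0,0.08],"roll":0,"jaw":0},{"xyz":[0,0,0.09],"roll":0,"jaw":0},{"xyz":[0,0,0.095],"roll":0,"jaw":0},{"xyz":[0,0,0.095],"roll":0,"jaw":0.4},{"xyz":[0,0,0.095],"roll":0,"jaw":0.6}]' 30
python3 go.py 428 -370 45 -5.5
```

```text
(317, 206, 73) [ 426.2 -337.1   73. ]
(327, 206, 73) [ 432.7 -337.7   73. ]
(317, 303, 73) [ 419.2 -406.1   73. ]
(328, 303, 73) [ 427.  -406.8   73. ]
(326, 161, 40) [ 434.7 -310.2   40. ]
(494, 168, 40) [ 565.7 -323.8   40. ]
time_s: 2.15
ee_pos: [428.7, -370.7, 46.6]
ee_rot: [179.9, -0.1, -5.5]
force: [0.4, 0.3, -0.2]
gripper_width: 74.0
t 2.15 pos [ 428.7 -370.7   46.6] rot [ 1.7995e+02 -6.0000e-02 -5.5300e+00] F [ 0.4  0.3 -0.2] w 74.0
shift m [-0.0008 -0.0007  0.0016] roll -0.03
```

```bash
python3 -m pendant '[{"xyz":[-0.0015,0,0.001],"roll":0,"jaw":0.8},{"xyz":[-0.0015,0,0.001],"roll":0,"jaw":1},{"xyz":[-0.0015,0,0.001],"roll":0,"jaw":1},{"xyz":[-0.0015,0,0.001],"roll":0,"jaw":1},{"xyz":[-0.0015,0,0.001],"roll":0,"jaw":1},{"xyz":[-0.0015,0,0.001],"roll":0,"jaw":1},{"xyz":[-0.0015,0,0.001],"roll":0,"jaw":1},{"xyz":[-0.0015,0,0.001],"roll":0,"jaw":1}]' 40
python3 go.py 428 -370 45 -5.5
```

```text
time_s: 3.15
ee_pos: [427.0, -370.2, 45.0]
ee_rot: [180.0, -0.0, -5.5]
force: [-0.2, -0.2, 0.9]
gripper_width: 7.4
t 3.15 pos [ 427.  -370.2   45. ] rot [ 1.7999e+02 -1.0000e-02 -5.5200e+00] F [-0.2 -0.2  0.9] w 7.4
shift m [ 0.001  -0.0003 -0.    ] roll -0.02
```

```bash
python3 -m pendant '[{"xyz":[0,0,-0.01],"roll":0,"jaw":1},{"xyz":[0,0,-0.03],"roll":0,"jaw":1},{"xyz":[0,0,-0.055],"roll":0,"jaw":1},{"xyz":[0,0,-0.08],"roll":0,"jaw":1},{"xyz":[0,0,-0.11],"roll":0,"jaw":1},{"xyz":[0,0,-0.135],"roll":0,"jaw":1},{"xyz":[0,0,-0.155],"roll":0,"jaw":1},{"xyz":[0,0,-0.16],"roll":0,"jaw":1}]' 40
python3 - <<'E'
from h import *
s=env.state(); np.set_printoptions(suppress=True)
p,d=grab('top','top1')
cv2.imwrite('pics/c3.png',np.hstack([cv2.resize(p[190:330,410:530],(480,560),interpolation=cv2.INTER_CUBIC)]))
P=pts('top',d); Q=P[190:330,410:530].reshape(-1,3)
for z0,z1 in[(190,215),(225,240),(160,174)]:
    q=Q[(Q[:,2]>z0)&(Q[:,2]<z1)&(Q[:,0]>410)]; print(z0,len(q),q.mean(0) if len(q) else 0,cv2.minAreaRect(q[:,:2].astype(np.float32)) if len(q)>3 else 0)
q=Q[(Q[:,2]>160)&(Q[:,2]<174)&(Q[:,0]>430)]
A=np.c_[q[:,:2],np.ones(len(q))]; k=np.linalg.lstsq(A,q[:,2],rcond=None)[0]; print('floor slope deg',np.degrees(k[:2]))
E
python3 go.py 428 -370 205 -5.5
```

```text
time_s: 4.15
ee_pos: [427.2, -370.5, 206.6]
ee_rot: [179.9, -0.1, -5.5]
force: [0.9, 0.5, -2.0]
gripper_width: 7.8
190 380 [ 511.15965769 -348.68961678  200.11425505] ((489.4046325683594, -370.441162109375), (111.68977355957031, 142.62075805664062), 84.4573974609375)
225 37 [ 431.3363762  -344.69302513  233.08624096] ((431.8265380859375, -346.3707275390625), (10.665701866149902, 21.89981460571289), 29.30807113647461)
160 1304 [ 505.47489975 -362.94536794  166.33156958] ((542.9599609375, -390.5749816894531), (123.69629669189453, 264.6651306152344), 44.310184478759766)
floor slope deg [-0.01347923  0.17647237]
t 4.2 pos [ 427.1 -370.3  206.2] rot [ 1.7993e+02 -8.0000e-02 -5.5100e+00] F [ 0.5  0.4 -1.9] w 7.8
shift m [ 0.0009 -0.0004  0.0012] roll -0.01
```

View pics/c3.png

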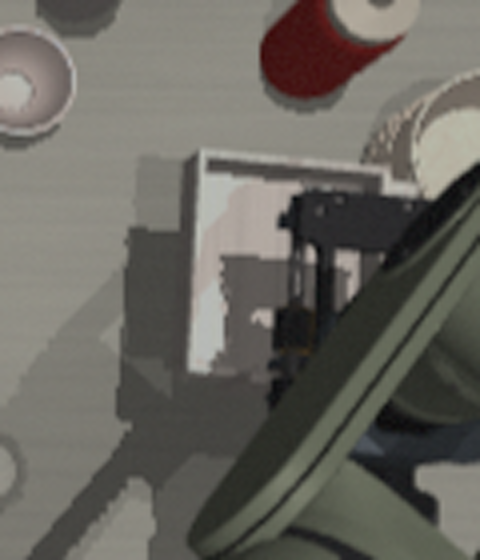

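```bash
python3 go.py 466.6 -51.9 180 -4.45
```

```text
t 4.2 pos [ 427.1 -370.3  206.2] rot [ 1.7993e+02 -8.0000e-02 -5.5100e+00] F [ 0.5  0.4 -1.9] w 7.8
shift m [ 0.0087 -0.3208  0.0258] roll -1.06
```

```bash
python3 -m pendant '[{"xyz":[0.001,-0.02,0],"roll":0,"jaw":1},{"xyz":[0.002,-0.06,0],"roll":0,"jaw":1},{"xyz":[0.003,-0.11,0],"roll":0,"jaw":1},{"xyz":[0.004,-0.16,0],"roll":0,"jaw":1},{"xyz":[0.006,-0.21,0],"roll":-1,"jaw":1},{"xyz":[0.007,-0.26,0.005],"roll":-1,"jaw":1},{"xyz":[0.0085,-0.3,0.015],"roll":-1.1,"jaw":1},{"xyz":[0.0087,-0.3208,0.0258],"roll":-1.1,"jaw":1}]' 40
python3 -m pendant '[{"xyz":[0,0,0],"roll":0,"jaw":1},{"xyz":[0,0,0],"roll":0,"jaw":1},{"xyz":[0,0,0],"roll":0,"jaw":1},{"xyz":[0,0,0],"roll":0,"jaw":1},{"xyz":[0,0,0],"roll":0,"jaw":1},{"xyz":[0,0,0],"roll":0,"jaw":1},{"xyz":[0,0,0],"roll":0,"jaw":1},{"xyz":[0,0,0],"roll":0,"jaw":1}]' 40
python3 - <<'E'
from h import *
p,d=grab('top','top2'); q,_=grab('wrist','w2'); s,_=grab('scene','s2')
a=cv2.resize(p[200:300,290:400],(660,600),interpolation=cv2.INTER_CUBIC)
cv2.imwrite('pics/c4.png',a)
cv2.imwrite('pics/c5.png',np.hstack([cv2.resize(q[:],(427,320)),cv2.resize(s[170:250,250:350],(373,320))]))
E
python3 go.py 466.6 -51.9 180 -4.45
```

```text
time_s: 5.2
ee_pos: [465.1, -48.6, 178.0]
ee_rot: [-179.9, 0.1, -4.3]
force: [-0.3, 0.2, -1.5]
gripper_width: 7.4
time_s: 6.2
ee_pos: [466.4, -51.7, 179.1]
ee_rot: [180.0, -0.0, -4.4]
force: [-0.4, 0.0, -2.1]
gripper_width: 7.7
t 6.35 pos [466.4 -51.7 179.1] rot [180.    -0.    -4.41] F [ 0.1  0.4 -2.2] w 7.9
shift m [ 0.0002  0.0002 -0.0009] roll 0.04
```

View pics/c4.png

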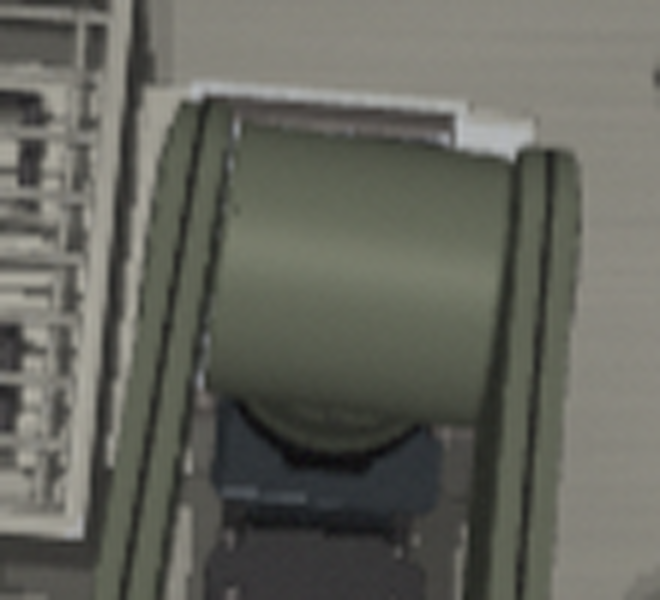

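```bash
python3 - <<'E'
from h import *
f=lambda x,y,z: ray('top',(x+.5)/6-.5+290,(y+.5)/6-.5+200,z)
M=[(65,55,0),(65,-55,0)]; B=[f(192,84,174),f(464,105,174)]
print(B,fit(M,B)); print('flange',f(536,120,140))
P=pts('top',np.load('pics/top2.npy'))
print(P[211:222,322:392,2].round(0)[::2,::5])
E
```

```text
[array([603.5384186 ,  -1.14938396, 174.        ]), array([ 595.3582457 , -109.91258529,  174.        ])] (np.float64(-4.301166422267313), array([534.6313977 , -50.65604784]), array([[-0.03486006, -0.46349771],
       [ 0.03486006,  0.46349771]]))
flange [ 597.04399798 -142.18229755  140.        ]
[[ -1.  -5.  -1.  -4.  -0.   1.   0.  -2.   1.   3.   1.   0.   4.  -1.]
 [  3.  -1.   0.   1.   4.   2.   0.  -4.  -0.   3.  -4.   1.   2.  -2.]
 [174. 177. 178. 176.  -3.   0.   1.  -0.  -1.  -1.   1.  -1.  -3.   2.]
 [532. 159. 160. 164. 170. 178. 178. 175. 175.  -2.   1.   1.   2.   2.]
 [540. 538. 144. 145. 149. 155. 161. 165. 168. 177.  90.   3.  -6.  -2.]
 [545. 543. 535. 528. 134. 139. 140. 141. 149. 177. 137.  87.   1.   1.]]
```

View pics/c5.png

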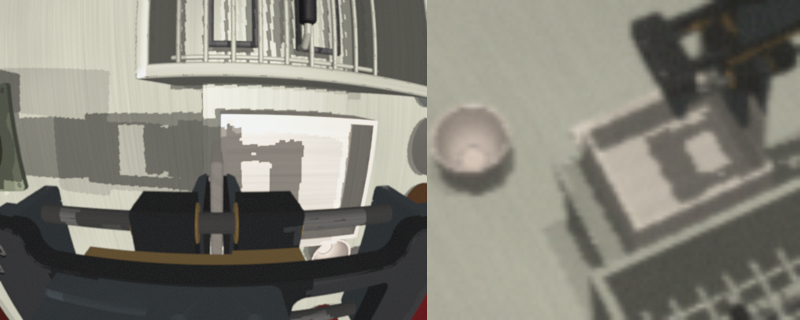

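```bash
python3 -m pendant '[{"xyz":[-0.0004,0,0.007],"roll":0,"jaw":1},{"xyz":[-0.0004,0,0.014],"roll":0,"jaw":1},{"xyz":[-0.0004,0,0.02],"roll":0,"jaw":1},{"xyz":[-0.0004,0,0.025],"roll":0,"jaw":1},{"xyz":[-0.0004,0,0.029],"roll":0,"jaw":1},{"xyz":[-0.0004,0,0.032],"roll":0,"jaw":1},{"xyz":[-0.0004,0,0.034],"roll":0,"jaw":1},{"xyz":[-0.0004,0,0.034],"roll":0,"jaw":1}]' 40
python3 go.py 466.2 -51.9 135 -4.45
```

```text
time_s: 7.35
ee_pos: [466.0, -51.7, 145.1]
ee_rot: [180.0, 0.0, -4.4]
force: [-0.5, -0.3, -2.2]
gripper_width: 7.9
t 7.35 pos [466.  -51.7 145.1] rot [ 1.80e+02  1.00e-02 -4.42e+00] F [-0.5 -0.3 -2.2] w 7.9
shift m [0.0002 0.0002 0.0101] roll 0.03
```

No contact at the tapered tips; continue down.

```bash
python3 -m pendant '[{"xyz":[0,0,0.002],"roll":0,"jaw":1},{"xyz":[0,0,0.004],"roll":0,"jaw":1},{"xyz":[0,0,0.006],"roll":0,"jaw":1},{"xyz":[0,0,0.008],"roll":0,"jaw":1},{"xyz":[0,0,0.0092],"roll":0,"jaw":1},{"xyz":[0,0,0.0102],"roll":0,"jaw":1},{"xyz":[0,0,0.0105],"roll":0,"jaw":1},{"xyz":[0,0,0.0105],"roll":0,"jaw":1}]' 40
python3 go.py 466.2 -51.9 135 -4.45
```

```text
time_s: 8.35
ee_pos: [466.1, -51.7, 134.9]
ee_rot: [180.0, -0.0, -4.4]
force: [-0.3, 0.7, 0.8]
gripper_width: 8.1
t 8.35 pos [466.1 -51.7 134.9] rot [ 1.7999e+02 -2.0000e-02 -4.4200e+00] F [-0.3  0.7  0.8] w 8.1
shift m [ 0.0001  0.0002 -0.0001] roll 0.03
```

```bash
python3 -m pendant '[{"xyz":[0,0,0.001],"roll":0,"jaw":1},{"xyz":[0,0,0.001],"roll":0,"jaw":1},{"xyz":[0,0,0.001],"roll":0,"jaw":0.9},{"xyz":[0,0,0],"roll":0,"jaw":0.7},{"xyz":[0,0,0],"roll":0,"jaw":0.5},{"xyz":[0,0,0],"roll":0,"jaw":0.5},{"xyz":[0,0,0],"roll":0,"jaw":0.5},{"xyz":[0,0,0],"roll":0,"jaw":0.5}]' 40
python3 -m pendant '[{"xyz":[0,0,-0.01],"roll":0,"jaw":0.5},{"xyz":[0,0,-0.03],"roll":0,"jaw":0.5},{"xyz":[0,0,-0.05],"roll":0,"jaw":0.5},{"xyz":[0,0,-0.08],"roll":0,"jaw":0.5},{"xyz":[0,0,-0.11],"roll":0,"jaw":0.3},{"xyz":[0,0,-0.14],"roll":0,"jaw":0.2},{"xyz":[0,0,-0.165],"roll":0,"jaw":0.2},{"xyz":[0,0,-0.17],"roll":0,"jaw":0.2}]' 40
python3 go.py 560 105 300 -6.5
```

```text
time_s: 9.35
ee_pos: [466.0, -51.7, 134.6]
ee_rot: [180.0, 0.0, -4.4]
force: [0.3, 0.3, -0.7]
gripper_width: 45.2
time_s: 10.35
ee_pos: [466.7, -51.8, 306.8]
ee_rot: [180.0, -0.2, -4.4]
force: [-0.5, 0.3, -0.9]
gripper_width: 72.6
t 10.35 pos [466.7 -51.8 306.8] rot [179.98  -0.25  -4.42] F [-0.5  0.3 -0.9] w 72.6
shift m [ 0.0809 -0.1635  0.0071] roll 2.08
```

```bash
python3 -m pendant '[{"xyz":[0.01,-0.015,0],"roll":0.3,"jaw":0.2},{"xyz":[0.022,-0.04,0],"roll":0.6,"jaw":0.2},{"xyz":[0.034,-0.07,0],"roll":1,"jaw":0.2},{"xyz":[0.046,-0.1,0],"roll":1.2,"jaw":0.2},{"xyz":[0.06,-0.13,0],"roll":1.5,"jaw":0.2},{"xyz":[0.071,-0.155,0],"roll":1.8,"jaw":0.2},{"xyz":[0.0815,-0.1765,0],"roll":2.1,"jaw":0.2},{"xyz":[0.0815,-0.1765,0],"roll":2.1,"jaw":0.2}]' 40
python3 - <<'E'
from h import *
p,d=grab('top','top3'); s=env.state(); q,_=grab('wrist','w3'); print(s['ee_pos'],s['ee_rot'])
cv2.imwrite('pics/c6.png',np.hstack([cv2.resize(p[195:305,295:405],(400,400),interpolation=cv2.INTER_CUBIC),cv2.resize(q[0:320,190:450],(325,400))]))
E
```

```text
time_s: 11.35
ee_pos: [560.8, 119.0, 303.2]
ee_rot: [180.0, 0.1, -6.4]
force: [-0.3, -1.4, 0.7]
gripper_width: 73.4
[560.41600575 118.13174657 303.4948899 ] [ 1.79930244e+02  1.25971388e-01 -6.45462953e+00]
```

View pics/c6.png

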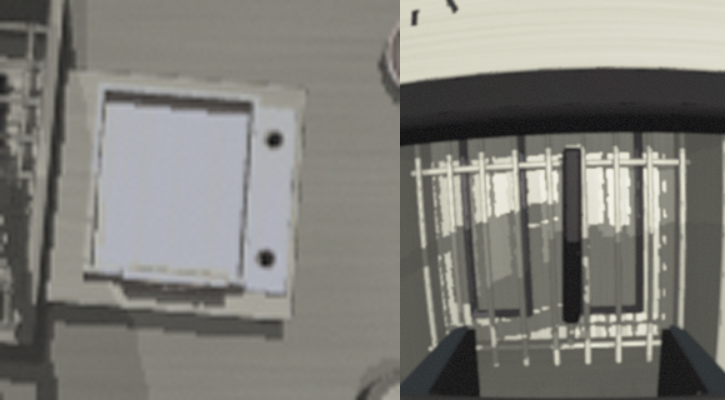

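```bash
python3 - <<'E'
from h import *
a=wray(326.8,256,146);b=wray(327.6,120,146);m=(a+b)/2
print(a,b,np.linalg.norm(a-b),m,np.degrees(np.arctan2(*(b-a)[:2])))
P=pts('top',np.load('pics/top3.npy')); Q=P[200:290,310:390].reshape(-1,3)
for z0,z1 in((126,134),(160,168),(94,99)):
  q=Q[abs(Q[:,2]-(z0+z1)/2)<(z1-z0)/2];print(z0,len(q),q.mean(0))
E
python3 go.py 561.3 118 122 -6.7
```

```text
[558.20470491  86.1261868  146.        ] [572.72674568 209.57332468 146.        ] 124.29837295445982 [565.4657253  147.84975574 146.        ] 6.7093094635298165
126 254 [546.67067616 -50.97258895 129.99531742]
160 87 [471.63747067 -48.45044229 163.34126496]
94 1429 [534.61801724 -67.05327411  96.01633132]
t 11.45 pos [560.3 117.6 303.9] rot [ 1.7994e+02  1.0000e-01 -6.5000e+00] F [-0.1  0.5  0.1] w 72.9
shift m [ 0.0013 -0.0007  0.1819] roll 0.2
```

```bash
python3 -m pendant '[{"xyz":[0.0015,0,0.03],"roll":0.2,"jaw":0.2},{"xyz":[0.0015,-0.001,0.06],"roll":0.2,"jaw":0.2},{"xyz":[0.0015,-0.001,0.09],"roll":0.2,"jaw":0.3},{"xyz":[0.0015,-0.001,0.12],"roll":0.2,"jaw":0.4},{"xyz":[0.0015,-0.001,0.15],"roll":0.2,"jaw":0.4},{"xyz":[0.0015,-0.001,0.17],"roll":0.2,"jaw":0.4},{"xyz":[0.0015,-0.001,0.18],"roll":0.2,"jaw":0.4},{"xyz":[0.0015,-0.001,0.182],"roll":0.2,"jaw":0.4}]' 5
python3 -m pendant '[{"xyz":[0,0,0],"roll":0,"jaw":0.6},{"xyz":[0,0,0],"roll":0,"jaw":0.7},{"xyz":[0,0,0],"roll":0,"jaw":0.8},{"xyz":[0,0,0],"roll":0,"jaw":0.9},{"xyz":[0,0,0],"roll":0,"jaw":1},{"xyz":[0,0,0],"roll":0,"jaw":1},{"xyz":[0,0,0],"roll":0,"jaw":1},{"xyz":[0,0,0],"roll":0,"jaw":1}]' 5
python3 go.py 561.8 118 122 -6.7
```

```text
time_s: 12.45
ee_pos: [562.2, 118.3, 122.5]
ee_rot: [180.0, 0.0, -6.8]
force: [0.2, -0.4, -0.6]
gripper_width: 55.2
time_s: 13.45
ee_pos: [562.5, 118.9, 122.7]
ee_rot: [180.0, -0.0, -6.7]
force: [-0.6, -0.2, 0.8]
gripper_width: 13.8
t 13.45 pos [562.5 118.9 122.7] rot [ 1.80e+02 -1.00e-02 -6.71e+00] F [-0.6 -0.2  0.8] w 13.8
shift m [-0.0006  0.001   0.0007] roll -0.01
```

```bash
cat > tilt.py <<'E'
import sys
from h import *
s=env.state(); p,d=grab('wrist',sys.argv[1]); sc,_=grab('scene',sys.argv[1]+'s'); c=env.camera_params('wrist'); K=c['camera_matrix']; H=np.array(c['hand_eye'])
v,u=np.mgrid[:480,:640]; x=(u-K[0,2])/K[0,0]; y=(v-K[1,2])/K[1,1]; t=np.hypot(x,y)+1e-9
D=np.stack([x*np.sin(t)/t,-y*np.sin(t)/t,-np.cos(t)],-1); D=D/np.cos(t)[...,None]*d[...,None]
r=R.from_euler('xyz',s['ee_rot'],degrees=True).as_matrix()
T=D@H[:3,:3].T+H[:3,3]           # tool frame
m=(abs(T[...,0])<6)&(p.max(-1)<60)&(d>0)&(T[...,1]<-20)&(T[...,1]>-105)&(T[...,2]>-30)
y,z=T[...,1][m],T[...,2][m]; print('n',m.sum(),'y',y.min(),y.max())
k=np.polyfit(y,z,1); res=z-np.polyval(k,y); g=abs(res)<6; k=np.polyfit(y[g],z[g],1); print('tilt deg (dish down)',np.degrees(np.arctan(-k[0])),'z at grip',k[1],'rms',res[g].std(),'n',g.sum(),'ymin',y[g].min())
print('pos',s['ee_pos'].round(1),'F',s['force'].round(2),'tq',s['torque'].round(3),'w',s['gripper_width'].round(1))
E
python3 -m pendant '[{"xyz":[0,0,-0.003],"roll":0,"jaw":1},{"xyz":[0,0,-0.007],"roll":0,"jaw":1},{"xyz":[0,0,-0.012],"roll":0,"jaw":1},{"xyz":[0,0,-0.017],"roll":0,"jaw":1},{"xyz":[0,0,-0.022],"roll":0,"jaw":1},{"xyz":[0,0,-0.026],"roll":0,"jaw":1},{"xyz":[0,0,-0.029],"roll":0,"jaw":1},{"xyz":[0,0,-0.03],"roll":0,"jaw":1}]' 5
python3 tilt.py t1
```

```text
time_s: 14.45
ee_pos: [562.5, 118.9, 152.9]
ee_rot: [180.0, -0.0, -6.7]
force: [-0.2, 0.2, -1.1]
gripper_width: 14.3
n 3136 y -93.01425285675629 -20.02499391448643
tilt deg (dish down) 8.129070990499784 z at grip -24.459268537004675 rms 0.8743086474477643 n 3136 ymin -93.01425285675629Traceback (most recent call last):
  File "tilt.py", line 11, in <module>
    print('pos',s['ee_pos'].round(1),'F',s['force'].round(2),'tq',s['torque'].round(3),'w',s['gripper_width'].round(1))
                                                                                           ^^^^^^^^^^^^^^^^^^^^^^^^
AttributeError: 'float' object has no attribute 'round'
```

```bash
sed -i "s/,'w',s\['gripper_width'\].round(1)/,'w',s['gripper_width']/" tilt.py
python3 -m pendant '[{"xyz":[0,0,-0.004],"roll":0,"jaw":1},{"xyz":[0,0.001,-0.009],"roll":0,"jaw":1},{"xyz":[0,0.002,-0.015],"roll":0,"jaw":1},{"xyz":[0,0.003,-0.021],"roll":0,"jaw":1},{"xyz":[0,0.004,-0.027],"roll":0,"jaw":1},{"xyz":[0,0.005,-0.032],"roll":0,"jaw":1},{"xyz":[0,0.006,-0.036],"roll":0,"jaw":1},{"xyz":[0,0.006,-0.037],"roll":0,"jaw":1}]' 5
python3 tilt.py t2
```

```text
time_s: 15.55
ee_pos: [561.8, 112.8, 189.9]
ee_rot: [180.0, -0.0, -6.7]
force: [-0.2, 0.0, -1.2]
gripper_width: 14.1
n 4064 y -104.9882635750364 -20.022580740007655
tilt deg (dish down) 17.10226348175499 z at grip -24.043121380009836 rms 2.7707466249819497 n 3700 ymin -89.70192229339784
pos [561.8 112.8 189.9] F [-0.21  0.01 -1.24] tq [-0.06  -0.113 -0.011] w 14.083714319166974
```

```bash
python3 -m pendant '[{"xyz":[0,0,0],"roll":0,"jaw":1},{"xyz":[0,0,0],"roll":0,"jaw":1},{"xyz":[0,0,0],"roll":0,"jaw":1},{"xyz":[0,0,0],"roll":0,"jaw":1},{"xyz":[0,0.003,-0.002],"roll":0,"jaw":1},{"xyz":[0,0.009,-0.004],"roll":0,"jaw":1},{"xyz":[0,0.016,-0.006],"roll":0,"jaw":1},{"xyz":[0,0.02,-0.007],"roll":0,"jaw":1}]' 50
python3 tilt.py t3
```

```text
time_s: 16.65
ee_pos: [559.3, 92.4, 196.8]
ee_rot: [180.0, -0.0, -6.7]
force: [0.0, -0.3, -1.7]
gripper_width: 13.8
n 3965 y -89.92563615316315 -20.005328042249026
tilt deg (dish down) 17.379107075181675 z at grip -24.253892679942 rms 0.8386648831841538 n 3965 ymin -89.92563615316315
pos [559.3  92.4 196.8] F [ 0.03 -0.3  -1.68] tq [-0.145 -0.078 -0.002] w 13.795969540814058
```

```bash
python3 -m pendant '[{"xyz":[0,0.012,-0.004],"roll":0,"jaw":1},{"xyz":[0,0.032,-0.01],"roll":0,"jaw":1},{"xyz":[0,0.052,-0.016],"roll":0,"jaw":1},{"xyz":[0,0.072,-0.022],"roll":0,"jaw":1},{"xyz":[0,0.092,-0.028],"roll":0,"jaw":1},{"xyz":[0,0.112,-0.035],"roll":0,"jaw":1},{"xyz":[0,0.13,-0.04],"roll":0,"jaw":1},{"xyz":[0,0.14,-0.043],"roll":0,"jaw":1}]' 50
python3 - <<'E'
from h import *
s=env.state();print(s['ee_pos'],s['force'],s['torque'])
c,_=grab('scene','s4');p,_=grab('top','top4')
cv2.imwrite('pics/c7.png',np.hstack([cv2.resize(c[150:300,230:430],(400,300)),cv2.resize(p[160:310,180:380],(400,300))]))
E
python3 tilt.py t4
```

```text
time_s: 17.75
ee_pos: [543.0, -47.2, 240.1]
ee_rot: [180.0, -0.0, -6.8]
force: [-0.3, -0.2, -1.4]
gripper_width: 13.8
[542.99508731 -47.23771408 240.0591774 ] [-0.32730588 -0.2233588  -1.39943911] [-0.16152182 -0.0500269  -0.00890298]
n 4086 y -89.91832735148019 -20.017437207301796
tilt deg (dish down) 17.313243018954047 z at grip -24.211544436692165 rms 0.8348261808770088 n 4086 ymin -89.91832735148019
pos [543.1 -47.  240. ] F [ 0.12  0.4  -1.61] tq [-0.119 -0.063 -0.053] w 13.592421110953305
```

View pics/c7.png

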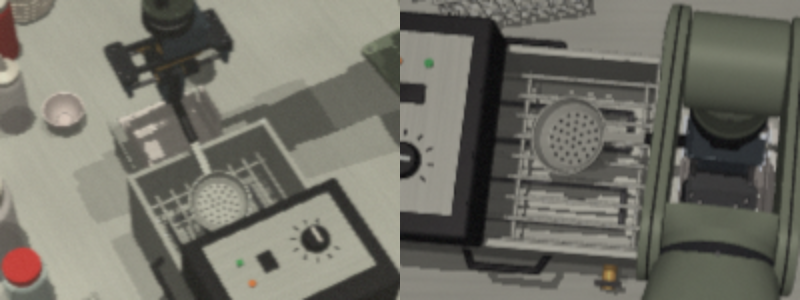

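```bash
python3 -m pendant '[{"xyz":[0,0,-0.005],"roll":0,"jaw":1},{"xyz":[0,0,-0.015],"roll":0,"jaw":1},{"xyz":[0,0,-0.028],"roll":0,"jaw":1},{"xyz":[0,0,-0.041],"roll":0,"jaw":1},{"xyz":[0,0,-0.054],"roll":0,"jaw":1},{"xyz":[0,0,-0.066],"roll":0,"jaw":1},{"xyz":[0,0,-0.073],"roll":0,"jaw":1},{"xyz":[0,0,-0.075],"roll":0,"jaw":1}]' 50
python3 go.py 512.9 -231.8 313 -6.75
```

```text
time_s: 18.95
ee_pos: [543.2, -46.0, 315.1]
ee_rot: [180.0, -0.0, -6.7]
force: [-0.5, -0.5, -1.2]
gripper_width: 13.8
t 18.95 pos [543.2 -46.  315.1] rot [ 1.80e+02 -4.00e-02 -6.72e+00] F [-0.5 -0.5 -1.2] w 13.8
shift m [-0.0083  0.188   0.0021] roll 0.03
```

```bash
python3 -m pendant '[{"xyz":[-0.0003,0.006,0],"roll":0,"jaw":1},{"xyz":[-0.001,0.025,0],"roll":0,"jaw":1},{"xyz":[-0.002,0.055,0],"roll":0,"jaw":1},{"xyz":[-0.004,0.09,0],"roll":0,"jaw":1},{"xyz":[-0.0055,0.125,0],"roll":0,"jaw":1},{"xyz":[-0.007,0.155,0],"roll":0,"jaw":1},{"xyz":[-0.008,0.178,0],"roll":0,"jaw":1},{"xyz":[-0.0083,0.188,0],"roll":0,"jaw":1}]' 50
python3 -m pendant '[{"xyz":[0,0,0.004],"roll":0,"jaw":1},{"xyz":[0,0,0.012],"roll":0,"jaw":1},{"xyz":[0,0,0.022],"roll":0,"jaw":1},{"xyz":[0,0,0.034],"roll":0,"jaw":1},{"xyz":[0,0,0.044],"roll":0,"jaw":1},{"xyz":[0,0,0.053],"roll":0,"jaw":1},{"xyz":[0,0,0.058],"roll":0,"jaw":1},{"xyz":[0,0,0.06],"roll":0,"jaw":1}]' 50
python3 - <<'E'
from h import *
c,_=grab('scene','s5');p,d=grab('top','top5')
cv2.imwrite('pics/c8.png',np.hstack([cv2.resize(c[120:270,200:400],(400,300)),cv2.resize(p[180:330,260:460],(400,300))]))
P=pts('top',d)[190:300,300:420].reshape(-1,3); q=P[(P[:,2]>168)&(P[:,2]<225)&(P[:,1]<20)&(P[:,1]>-110)]; print(len(q),q.mean(0),q.min(0),q.max(0),cv2.minAreaRect(q[:,:2].astype(np.float32)))
E
python3 tilt.py t5
```

```text
time_s: 19.95
ee_pos: [512.0, -233.8, 314.2]
ee_rot: [180.0, 0.0, -6.9]
force: [1.2, 0.3, -1.6]
gripper_width: 13.5
time_s: 20.95
ee_pos: [512.8, -231.7, 254.4]
ee_rot: [-180.0, 0.0, -6.7]
force: [-0.0, 0.2, -1.3]
gripper_width: 13.4
1241 [536.62296122 -49.29284363 196.03562993] [465.53551087 -94.14960807 169.12765403] [658.87536084  19.89794594 224.20074048] ((570.10888671875, -42.13780975341797), (197.24203491210938, 90.23270416259766), 10.591628074645996)
n 4145 y -89.8988422327765 -20.025403062933933
tilt deg (dish down) 17.321094057056314 z at grip -24.21337782071034 rms 0.849610678464266 n 4145 ymin -89.8988422327765
pos [ 512.9 -231.8  254.7] F [-1.04 -0.22 -0.21] tq [-0.168 -0.066 -0.036] w 13.56657860268271
```

View pics/c8.png

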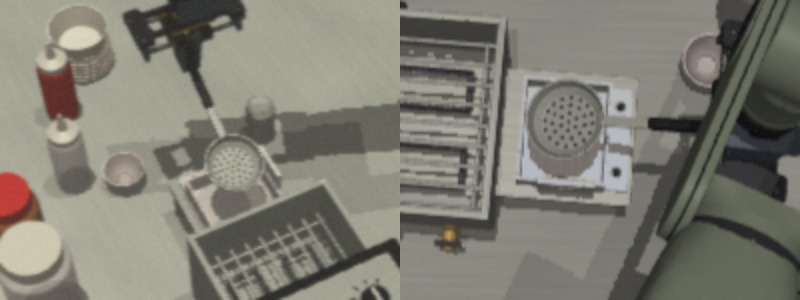

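```bash
python3 - <<'E'
from h import *
print(ray('top',343,239,211))
P=pts('top',np.load('pics/top5.npy'));C=P[212:266,322:364].reshape(-1,3); q=C[(C[:,2]>180)&(C[:,2]<225)&(abs(C[:,0]-535)<70)&(abs(C[:,1]+55)<55)]
print(len(q),q.mean(0),q.min(0),q.max(0))
E
python3 -m pendant '[{"xyz":[0,0,0],"roll":0,"jaw":1},{"xyz":[0,0,0],"roll":0,"jaw":1},{"xyz":[0,0,0],"roll":0,"jaw":1},{"xyz":[0,0,0],"roll":0,"jaw":1},{"xyz":[0,0,0],"roll":0,"jaw":1},{"xyz":[0,0,0],"roll":0,"jaw":1},{"xyz":[0,0,0],"roll":0,"jaw":1},{"xyz":[0,0,0],"roll":0,"jaw":1}]' 50
python3 tilt.py t6
```

```text
[534.73396116 -51.22543603 211.        ]
1234 [536.3767015  -49.53720394 196.13448279] [487.4372705  -94.14960807 180.24994862] [580.07240277  -4.97811944 224.20074048]
time_s: 22.15
ee_pos: [512.8, -231.7, 254.7]
ee_rot: [180.0, -0.0, -6.7]
force: [-0.4, -1.3, -0.6]
gripper_width: 13.7
n 4151 y -89.91635054410317 -20.003407470406174
tilt deg (dish down) 17.330519058652026 z at grip -24.23151537290438 rms 0.8574711698756543 n 4151 ymin -89.91635054410317
pos [ 512.8 -231.7  254.7] F [-0.36 -1.26 -0.59] tq [-0.174 -0.068  0.023] w 13.735580816508024
```

The dish sits over the middle of the tray (534.7, −51.2) and is steady, so I'm handing in.

```bash
python3 -c "
from h import *
env.job_done(); s=env.state(); print(s['time_s'],s['ee_pos'],s['gripper_width'],s['force'])"
```

```text
the job is handed in; nothing more can be done
the job is handed in; nothing more can be done
```

The job is done and handed in at about 22 s of the 70 s allowed.

- **Drip tray:** I set it on the shelf and let go. The picture afterwards shows both pins in the flange holes. The depth readings put the pan rim at 130.0 mm and the handle top at 163.3 mm, which are the seated heights.
- **Skimmer:** I gripped it lightly 30 mm towards the tail and lifted, so it pivoted in the pads to 17° with the dish down. I then gripped it at 50 N and drew it out along its own slope, under the head edge and over the rim. Wrist force stayed around 2 N at every reading, with no sign of contact.
- **Final pose:** The dish is within about 2 mm of the tray's middle and slopes down 17°. By calculation its lowest point is about 45 mm above the pan rim. The tilt changed by only 0.01° over the last second before hand-in.
- **Other things on the counter:** Nothing touched them on any planned path. The bottles, cups, ramekin and shaker in the last pictures looked undisturbed. I did not compare their positions by measurement.

No check failed. The estimates of the handle position disagreed by up to 2.5 mm, and I settled on values in between. The state readout after hand-in printed no values, so the last confirmed state is the one just before it.

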